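Sweep the plywood offcuts into the offcut bay

TASK

Clear the model-making bench: with the closed fingers, gently sweep the three flat plywood offcuts (a square, an oblong and a round one) along the bench into the three-sided plywood bay, through its open front, until all three lie flat and well inside it, a good finger's width or more behind its open front. Only push them: do not pinch them or lift them off the bench. Leave the model staircase, the stool and everything else where it stands.

Things in the scene. Friction and masses are not known exactly. Their poses are not given: they have to be found in the camera images.
- bay: the offcut bay: three fixed plywood battens, 12 mm thick and 30 mm high, standing on the bench as a U with no floor of its own. It encloses 110 mm (x, front to back) by 260 mm (y). Origin: on the bench surface at the middle of the enclosed area. Its x axis points from the open front to the back wall: the open front, which faces the robot, is at x = -55 mm, the inside of the back wall at x = +55 mm, the insides of the side walls at y = -130 and +130 mm. Position and yaw vary
- square_mid (a point): square plywood offcut, 40 x 40 x 18 mm, about 20 g. Lies flat on the bench to begin with, among the others in a row between the robot and the bay, in any order and turned any way. This point is at its centre, half-way up (9 mm above the bench when flat), z up
- oblong_mid (a point): oblong plywood offcut, 50 (x) x 30 (y) x 18 mm, about 20 g. Lies flat on the bench to begin with, among the others in a row between the robot and the bay, in any order and turned any way. This point is at its centre, half-way up (9 mm above the bench when flat), z up
- disc_mid (a point): round plywood offcut, 44 mm across and 18 mm thick, about 20 g. Lies flat on the bench to begin with, among the others in a row between the robot and the bay, in any order and turned any way. This point is at its centre, half-way up (9 mm above the bench when flat), z up
- square: the square offcut itself (its underside centre)
- oblong: the oblong offcut itself (its underside centre)
- disc: the round offcut itself (its underside centre)
- stair: finished model staircase of plywood with three steps, 45 x 36 mm and 45 mm high, loose, standing in the row among the offcuts; stays where it is. Origin: underside centre
- stool: finished model stool of plywood with four legs, 36 x 36 mm and 40 mm high, loose, standing in the row among the offcuts; stays where it is. Origin: underside centre
- house: open plywood model house, 160 (x) x 200 (y) mm and 156 mm high, loose, to the left of the bay; stays. Origin: underside centre
- glue_gun: white hot-glue gun lying on its side, about 200 mm long (x, nozzle to +x), with its handle reaching 90 mm to -y, 30 mm high, right of the bay; stays. Origin: on the bench under the barrel
- tape: roll of paper tape lying flat, 90 mm across and 24 mm high, left of the row; stays. Origin: underside centre
- paint: small clear jar with a white cap, 60 mm across and 75 mm high, beyond the glue gun; stays. Origin: underside centre
- driver: screwdriver about 170 mm long lying on the bench right of the row; stays. Origin: underside, in the middle of its length

How it is judged:
At the end, for the whole second after the job is handed in: The middle of each of the three offcuts is inside the bay, at least 30 mm behind its open front and between its walls, each lies flat (within 0.1 rad) on the bench and is at rest, and every bystander is within 15 mm of where it was (x of square_mid in the frame of bay between -0.025 and 0.055 m and y of square_mid in the frame of bay between -0.13 and 0.13 m and height (world z) of each of square_mid, oblong_mid, disc_mid below 0.013 m and angle between each of square_mid, oblong_mid, disc_mid's own z axis and vertical below 0.1 rad and linear speed of each of square, oblong, disc below 0.01 m/s and x of oblong_mid in the frame of bay between -0.025 and 0.055 m and y of oblong_mid in the frame of bay between -0.13 and 0.13 m and x of disc_mid in the frame of bay between -0.025 and 0.055 m and y of disc_mid in the frame of bay between -0.13 and 0.13 m and distance of each of stair, stool, house, glue_gun, tape, paint, driver from where it was at the start of the episode below 0.015 m); the robot touches nothing.
It fails at once if an offcut is lifted or climbs (its middle rises above 25 mm) (height (world z) of any of square_mid, oblong_mid, disc_mid above 0.025 m).
It fails at once if an offcut is pinched or squeezed by the fingers (more than 30 N) (contact force between the fingers and square above 30 N or contact force between the fingers and oblong above 30 N or contact force between the fingers and disc above 30 N).
It fails at once if the model staircase or stool is moved more than 15 mm or tipped (distance of any of stair, stool from where it was at the start of the episode above 0.015 m or angle between any of stair, stool's own z axis and vertical above 0.5 rad).
It fails at once if another bystander (house, glue gun, tape, paint jar, screwdriver) is moved more than 15 mm (distance of any of house, glue_gun, tape, paint, driver from where it was at the start of the episode above 0.015 m).
It also fails if it takes over 72 s, if anything falls off the work surface, if the arm or the gripper's body presses on something with over 40 N, if the wrist force passes 120 N, or if a joint passes its speed limit or range.

ROBOT

A 7-joint arm with a two-finger parallel gripper is mounted at the origin on the work surface. World frame = base frame: x ahead of the robot, y to its left, z up, the work surface at z = 0. Lengths are in m, angles in rad, forces in N, time in s.
With the tool pointing down it reaches from about 0.4 to 0.85 m from the base axis. Payload 10.4 kg.
Tool frame: the origin (TCP) lies midway between the tips of the shut fingers; the grasp point (between the pads) lies 19 mm behind it; z points along the fingers, y is the line along which they close (so a half turn about z gives the same grasp; the last joint's range is limited). The gripper opens to 87 mm and grips with 3 to 60 N. Pads are 19 mm wide; open, the fingers measure 117 mm over their backs; the gripper's body (75 mm by 190 mm) begins 51 mm behind the grasp point.
Start: joints at [1.284, 0.332, -0.065, 1.46, 0.022, 1.35, -0.088], TCP at [0.163, -0.603, 0.223] pointing down, gripper open.
Joint ranges: [-2.6, 2.6], [-0.5, 2.12], [-1.47, 1.34], [0.16, 2.42], [-1.27, 4.41], [0.06, 2.06], [-2.6, 2.6]. Speed limits (rad/s): [2.22, 2.22, 2.79, 2.79, 3.14, 3.14, 3.14].

INTERFACE

Orientations are given as a unit quaternion [x, y, z, w].
In Python, from bench import r gives the robot as it stands.
- The arm moves only by the tool arm_command, never from a script. Its arguments are lists of equal length, an entry for each row: "xyz": the shift along the world's x, y, z in m, a list of three; "rot": the turn, a rotation vector about the world's x, y, z in rad, a list of three. In form: {"xyz": [[tx, ty, tz], ...], "rot": [[ax, ay, az], ...]}. A call has 1 to 20 rows; each row is the pose to reach, as a shift and turn from the pose commanded when the call began; what a row does not reach only later rows make up. A row lasts 1/12 s, in which the tool goes at most 41.7 mm and 7.16 degrees, less where a joint would pass 70% of its speed; a pose out of reach is approached as far as the arm can. A call with a gripper value outside its range is refused whole. "grip" is the opening, from 0 (shut) to 1 (fully open), set as the call begins (left out, the last holds). The fingers move at their own pace and stop on an object; "squeeze" is the grip in N (left out, the last holds). Time passes only in rows, so rows that repeat a pose let the fingers close. It gives the time, the measured TCP pose, the force, the opening and the grip force at its end, in the units of the state.
- r.read_state(): the state, without advancing time (a new reading comes with each control period).
- r.camera(name): name is "scene" or "top" or "wrist"; returns the picture (400x640x3 uint8, red, green, blue); there is no depth.
- r.camera_model(name): a dict with "fx", "fy", "cx", "cy" (pixels), "T" (4x4, takes a point from camera to world coordinates). Camera axes: x right, y up, looking along -z (the intrinsics and any distortion apply to the point x, -y, -z); pixel columns grow to the right and rows downward; lengths in m; the calibration is good to about 2 mm. The wrist camera is an equidistant fisheye: a pixel r from the principal point sees the ray r / f radians off the axis. A picture is of the moment at which its call begins: read the wrist's pose just before it. camera_model takes no time and is no camera call; for the wrist camera it gives the pose at the moment of the call.
- r.close_job(): hands the job in; it is judged then, once.
Trained networks look in the newest picture that a camera, given by its name, has taken for a name from the list of things; names that differ only in an ending like _2 or _b are one class to them, and where a whole thing is asked for, a point or a joint stands for the part that bears it (a point fixed in the world has none). Each returns a list of dicts, best first, with "conf" (0 to 1); they miss things now and then, are a little off and sometimes report something else, mostly with a low value. They report only what shows in the picture. A call takes as long as a camera call.
- r.look_for(label, camera): "at" ([x, y, z] in m, in the coordinates of the camera as it stood for that picture, good to about 4 mm: the middle of the surface that is visible of it).
- r.spot_point(label, camera): "at" ([x, y, z] in m, in the coordinates of the camera as it stood for that picture, good to about 4 mm: a listed point, or the origin of a listed thing).
The state is a dict: "time": time; "joint_positions": joint angles; "joint_vel": joint speeds; "joint_torque": joint torques, N m; "ee_pos": TCP position; "eef_rot": TCP orientation; "ft_force": force on the tool from outside, world axes, zero at the start; "torque": the same for the moment, N m; "width": finger opening in m; "grip_force": force on a finger pad.
Only numpy, scipy, OpenCV 4.12 (cv2) and the standard library are available. Lean on these libraries where they do the work, as an engineer would, in place of code of your own. Each camera call takes 0.05 s, during which the arm holds its last target. There are 200 camera calls.

## Working session

There is one attempt and no reset: what is moved stays moved. The work goes in short steps, Python scripts to look and compute and a tool call to move; the robot and the scene stay as the last step left them, time stands still between calls to the robot, and variables do not carry over. Pictures are saved under pics/ and viewed, at most 10 in all, crops included, and the job is handed in when it is done.

Besides the shell and the picture viewer there is one more tool, called after "Emit:" as a command line: name --argument value ..., lists and objects as JSON in quotes. arm_command: Moves the arm, as the interface text tells. Its arguments: {"type":"object","properties":{"xyz":{"type":"array"},"rot":{"type":"array"},"grip":{"type":"number"},"squeeze":{"type":"number"}},"required":["xyz","rot"]}

```bash
mkdir -p pics; cat > h.py <<'E'
from bench import r
import numpy as np, cv2
def snap(c,f):
    im=r.camera(c); cv2.imwrite('pics/'+f,im[:,:,::-1]); return im
def w(c,p):
    T=np.array(r.camera_model(c)['T']); return (T@np.r_[p,1])[:3]
E
python3 - <<'E'
from h import *
s=r.read_state(); print(s['time'],s['ee_pos'],s['eef_rot'],s['width'])
for c in ['top','scene']:
    snap(c,c+'0.png')
    for n in ['bay','square_mid','oblong_mid','disc_mid','stair','stool','house','glue_gun','tape','paint','driver']:
        for d in r.spot_point(n,c)[:2]: print(c,n,round(d['conf'],2),w(c,d['at']).round(3))
print(r.read_state()['time'])
E
```

```text
0.0 [ 0.16285013 -0.60301033  0.22177732] [ 9.91314268e-01  1.31512508e-01 -1.30521426e-04 -6.82330031e-04] 0.08705790314617044
top bay 0.53 [ 0.459 -0.176  0.01 ]
top disc_mid 0.54 [0.445 0.095 0.008]
top stair 0.65 [ 0.464  0.189 -0.002]
top stool 0.61 [ 0.434 -0.085 -0.005]
top house 0.6 [ 0.647  0.398 -0.001]
top glue_gun 0.6 [ 0.576 -0.384  0.003]
top glue_gun 0.39 [ 0.647  0.395 -0.003]
top tape 0.72 [ 0.498  0.365 -0.001]
top paint 0.93 [ 0.702 -0.305  0.002]
top paint 0.72 [ 0.455 -0.177 -0.002]
top driver 0.76 [ 0.425 -0.36  -0.004]
top driver 0.59 [ 0.433 -0.084 -0.002]
scene bay 0.58 [ 0.673  0.    -0.001]
scene square_mid 0.8 [ 0.458 -0.18   0.003]
scene square_mid 0.19 [0.44  0.1   0.006]
scene oblong_mid 0.44 [0.448 0.005 0.007]
scene oblong_mid 0.44 [ 0.459 -0.182 -0.   ]
scene disc_mid 0.44 [0.439 0.098 0.01 ]
scene stair 0.84 [ 0.46   0.186 -0.   ]
scene stool 0.72 [ 0.428 -0.362 -0.   ]
scene stool 0.52 [ 0.44  -0.087  0.   ]
scene house 0.81 [ 0.646  0.392 -0.001]
scene glue_gun 0.96 [ 0.58  -0.383 -0.002]
scene tape 0.88 [ 0.495  0.36  -0.001]
scene paint 0.6 [ 0.701 -0.308 -0.   ]
scene driver 0.81 [ 0.428 -0.363 -0.002]
scene driver 0.46 [ 0.462  0.185 -0.002]
1.2
```

View pics/top0.png

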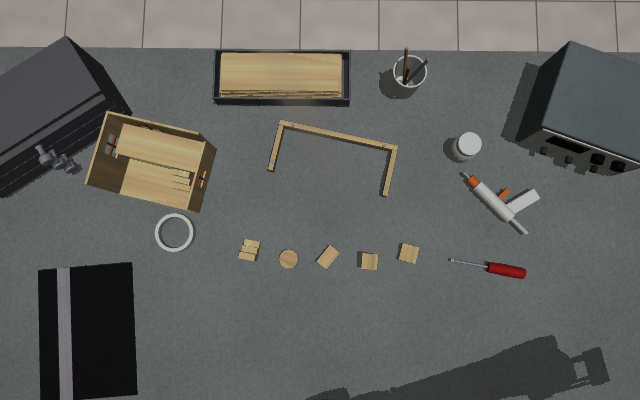

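View pics/scene0.png

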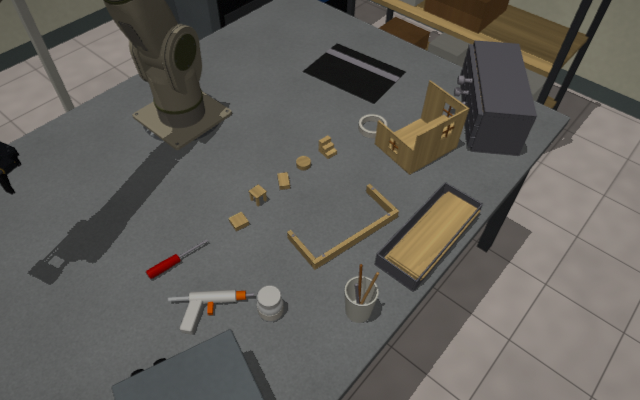

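```bash
cat >> h.py <<'E'
def px(c,u,v,z):
    m=r.camera_model(c);T=np.array(m['T']);d=T[:3,:3]@np.array([(u-m['cx'])/m['fx'],-(v-m['cy'])/m['fy'],-1]);o=T[:3,3]
    return o+d*(z-o[2])/d[2]
E
python3 - <<'E'
from h import *
im=cv2.imread('pics/top0.png'); cv2.imwrite('pics/c0.png',cv2.resize(im[110:280,230:430],None,fx=4,fy=3.5*4/3.5*0.88,interpolation=cv2.INTER_CUBIC) if 0 else cv2.resize(im[110:280,230:430],None,fx=3.5,fy=3.5,interpolation=cv2.INTER_CUBIC))
for n,u,v,z in [('BL',281,122,.03),('BR',396,147,.03),('FL',270,171,.03),('FR',386,195,.03),('disc',288,259,.018),('obl',328,257,.018),('sq',409,253,.018),('stool',370,261,.04),('stair',249,250,.03),('driver tip',452,260,.01)]: print(n,px('top',u,v,z).round(3))
m=r.camera_model('top'); print(m['fx'],np.array(m['T']).round(3))
E
```

```text
BL [0.759 0.12  0.03 ]
BR [ 0.703 -0.15   0.03 ]
FL [0.643 0.142 0.03 ]
FR [ 0.59  -0.126  0.03 ]
disc [0.44  0.097 0.018]
obl [0.446 0.006 0.018]
sq [ 0.458 -0.18   0.018]
stool [ 0.439 -0.089  0.04 ]
stair [0.46  0.186 0.03 ]
driver tip [ 0.443 -0.281  0.01 ]
461.6550629569246 [[ 0.013  0.994 -0.109  0.459]
 [-1.     0.012 -0.009  0.01 ]
 [-0.008  0.109  0.994  1.086]
 [ 0.     0.     0.     1.   ]]
```

View pics/c0.png

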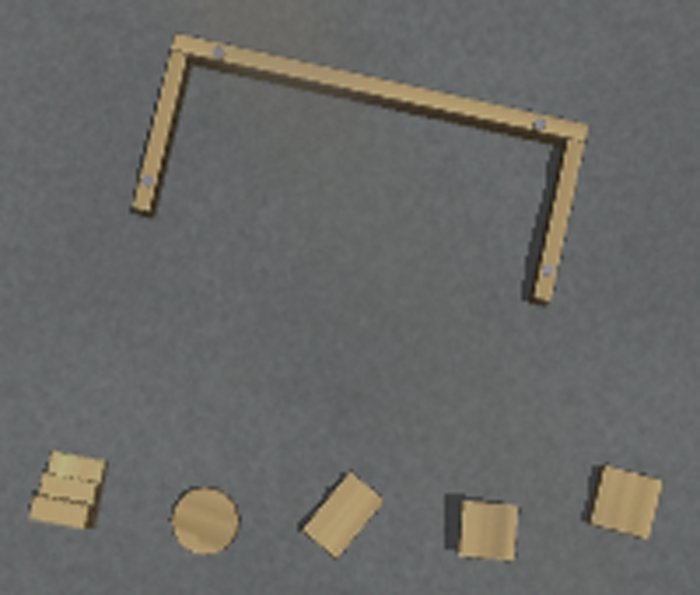

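Emit:
arm_command --xyz '[[0.251,0.432,-0.1],[0.251,0.432,-0.1],[0.251,0.432,-0.1],[0.251,0.432,-0.1],[0.251,0.432,-0.1],[0.251,0.432,-0.1],[0.251,0.432,-0.1],[0.251,0.432,-0.1],[0.251,0.432,-0.1],[0.251,0.432,-0.1],[0.251,0.432,-0.1],[0.251,0.432,-0.1],[0.251,0.432,-0.1],[0.251,0.432,-0.1],[0.251,0.432,-0.1],[0.251,0.432,-0.1],[0.251,0.432,-0.1]]' --rot '[[0,0,-0.467],[0,0,-0.467],[0,0,-0.467],[0,0,-0.467],[0,0,-0.467],[0,0,-0.467],[0,0,-0.467],[0,0,-0.467],[0,0,-0.467],[0,0,-0.467],[0,0,-0.467],[0,0,-0.467],[0,0,-0.467],[0,0,-0.467],[0,0,-0.467],[0,0,-0.467],[0,0,-0.467]]' --grip 0

```text
time: 2.62
ee_pos: [0.4135, -0.1729, 0.1228]
eef_rot: [0.995, -0.103, 0.0, 0.0]
ft_force: [-0.1, 0.4, -0.1]
width: 0.0004
grip_force: 0.0
```

```bash
python3 - <<'E'
from h import *
snap('wrist','w0.png')
for n in ['bay','square_mid','oblong_mid','disc_mid','stool']:
    for d in r.spot_point(n,'wrist')[:2]: print(n,round(d['conf'],2),w('wrist',d['at']).round(3))
E
```

```text
square_mid 0.9 [ 0.458 -0.179  0.009]
oblong_mid 0.77 [0.446 0.005 0.013]
disc_mid 0.66 [0.44  0.098 0.014]
disc_mid 0.25 [0.461 0.19  0.002]
stool 0.74 [ 0.458 -0.177  0.009]
stool 0.67 [ 0.444 -0.087  0.   ]
```

View pics/w0.png

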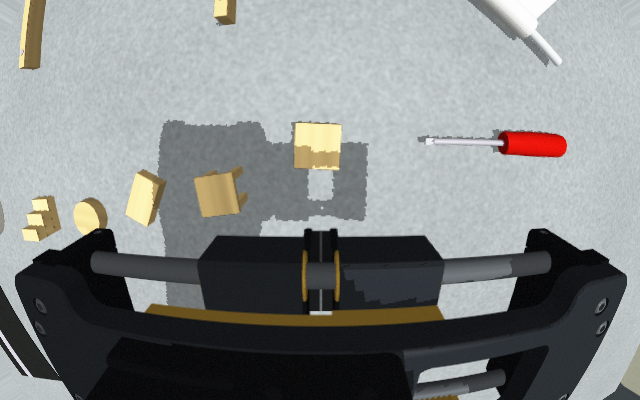

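Emit:
arm_command --xyz '[[0,0,-0.03],[0,0,-0.06],[0,0,-0.09],[0,0,-0.105],[0,0,-0.115],[0,0,-0.115],[0.007,-0.0014,-0.115],[0.014,-0.0028,-0.115],[0.021,-0.0042,-0.115],[0.028,-0.0056,-0.115],[0.035,-0.007,-0.115],[0.042,-0.0084,-0.115],[0.049,-0.01,-0.115],[0.056,-0.0115,-0.115],[0.063,-0.013,-0.115],[0.07,-0.0144,-0.115],[0.077,-0.0158,-0.115],[0.084,-0.0172,-0.115],[0.084,-0.0172,-0.115],[0.075,-0.0155,-0.115]]' --rot '[[0,0,0],[0,0,0],[0,0,0],[0,0,0],[0,0,0],[0,0,0],[0,0,0],[0,0,0],[0,0,0],[0,0,0],[0,0,0],[0,0,0],[0,0,0],[0,0,0],[0,0,0],[0,0,0],[0,0,0],[0,0,0],[0,0,0],[0,0,0]]'

```text
time: 4.58
ee_pos: [0.4903, -0.1868, 0.0077]
eef_rot: [0.995, -0.101, 0.001, -0.0]
ft_force: [-0.0, 0.7, -0.1]
width: 0.0007
grip_force: 0.0
```

```bash
python3 - <<'E'
from h import *
for c in ['top','wrist','scene']:
    r.camera(c)
    for d in r.spot_point('square_mid',c)[:2]: print(c,round(d['conf'],2),w(c,d['at']).round(3))
E
```

```text
top 0.42 [ 0.528 -0.189  0.009]
wrist 0.84 [ 0.531 -0.193  0.009]
scene 0.72 [ 0.532 -0.194  0.004]
```

Emit:
arm_command --xyz '[[-0.006,-0.016,0],[-0.01,-0.033,0],[-0.011,-0.051,0],[-0.011,-0.054,0],[0.005,-0.055,0],[0.02,-0.054,0],[0.032,-0.053,0],[0.032,-0.053,0],[0.034,-0.044,0],[0.036,-0.035,0],[0.0378,-0.026,0],[0.0396,-0.017,0],[0.0414,-0.008,0],[0.0433,0.001,0],[0.0452,0.01,0],[0.047,0.019,0],[0.0489,0.028,0],[0.0508,0.037,0],[0.0508,0.037,0]]' --rot '[[0,0,0],[0,0,0],[0,0,0],[0,0,0],[0,0,0],[0,0,0],[0,0,0],[0,0,0],[0,0,0],[0,0,0],[0,0,0],[0,0,0],[0,0,0],[0,0,0],[0,0,0],[0,0,0],[0,0,0],[0,0,0],[0,0,0]]'

```text
time: 6.47
ee_pos: [0.5404, -0.1472, 0.0077]
eef_rot: [0.995, -0.1, 0.0, -0.001]
ft_force: [0.1, 1.0, -0.4]
width: 0.0003
grip_force: 0.0
```

```bash
python3 - <<'E'
from h import *
for c in ['top','wrist','scene']:
    snap(c,c+'1.png')
    for d in r.spot_point('square_mid',c)[:2]: print(c,round(d['conf'],2),w(c,d['at']).round(3))
E
```

```text
top 0.46 [ 0.428 -0.362 -0.001]
wrist 0.93 [ 0.549 -0.123  0.009]
scene 0.65 [ 0.546 -0.118  0.008]
scene 0.33 [0.44  0.099 0.008]
```

View pics/wrist1.png

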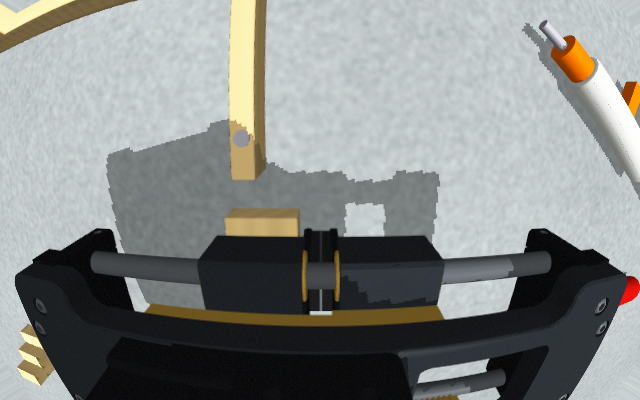

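Emit:
arm_command --xyz '[[0.002,0.009,0],[0.0038,0.018,0],[0.0056,0.027,0],[0.0074,0.036,0],[0.009,0.043,0],[0.0102,0.049,0],[0.0102,0.049,0],[0.0078,0.037,0],[0.0078,0.037,0.025],[0.0078,0.037,0.05],[0.0078,0.037,0.05],[-0.01,0.06,0.05],[-0.027,0.0895,0.05],[-0.027,0.0895,0.05],[-0.027,0.0895,0.05],[-0.027,0.0895,0.025],[-0.027,0.0895,0],[-0.027,0.0895,0]]' --rot '[[0,0,0],[0,0,0],[0,0,0],[0,0,0],[0,0,0],[0,0,0],[0,0,0],[0,0,0],[0,0,0],[0,0,0],[0,0,0],[0,0,0],[0,0,0],[0,0,0],[0,0,0],[0,0,0],[0,0,0],[0,0,0]]'

```text
time: 8.27
ee_pos: [0.5101, -0.0622, 0.0037]
eef_rot: [0.995, -0.102, -0.003, 0.0]
ft_force: [-0.7, -0.1, -0.7]
width: 0.0003
grip_force: 0.0
```

```bash
python3 - <<'E'
from h import *
for c in ['wrist','scene']:
    snap(c,c+'2.png')
    for n in ['square_mid','bay']:
      for d in r.spot_point(n,c)[:2]: print(c,n,round(d['conf'],2),w(c,d['at']).round(3))
E
```

```text
wrist square_mid 0.74 [ 0.559 -0.069  0.014]
scene square_mid 0.49 [ 0.558 -0.071  0.008]
scene bay 0.79 [ 0.673 -0.003 -0.001]
```

View pics/wrist2.png

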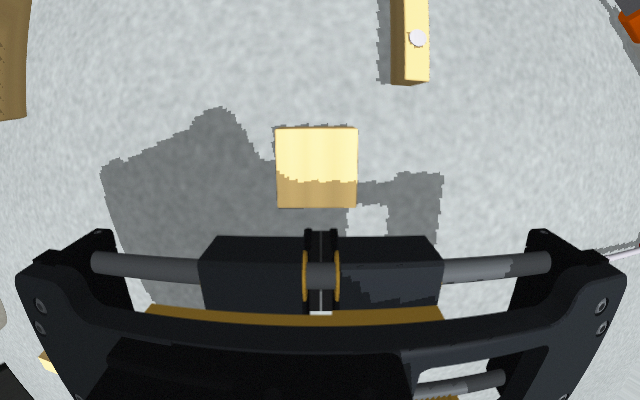

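Emit:
arm_command --xyz '[[0.0076,-0.0016,0],[0.0152,-0.0032,0],[0.0228,-0.0047,0],[0.0304,-0.0063,0],[0.038,-0.0079,0],[0.0456,-0.0095,0],[0.0532,-0.011,0],[0.0608,-0.0126,0],[0.0684,-0.0142,0],[0.076,-0.0158,0],[0.0836,-0.0173,0],[0.0912,-0.0189,0],[0.0988,-0.0205,0],[0.106,-0.022,0],[0.114,-0.0236,0],[0.122,-0.0253,0],[0.122,-0.0253,0],[0.11,-0.0228,0],[0.105,-0.022,0.03],[0.105,-0.022,0.06]]' --rot '[[0,0,0],[0,0,0],[0,0,0],[0,0,0],[0,0,0],[0,0,0],[0,0,0],[0,0,0],[0,0,0],[0,0,0],[0,0,0],[0,0,0],[0,0,0],[0,0,0],[0,0,0],[0,0,0],[0,0,0],[0,0,0],[0,0,0],[0,0,0]]'

```text
time: 10.23
ee_pos: [0.6152, -0.0819, 0.0663]
eef_rot: [0.995, -0.101, -0.003, -0.0]
ft_force: [1.2, -0.9, 0.3]
width: 0.0
grip_force: 0.0
```

```bash
python3 - <<'E'
from h import *
print(r.read_state()['ee_pos'])
for c in ['wrist','scene']:
    snap(c,c+'3.png')
    for n in ['square_mid','bay','disc_mid']:
      for d in r.spot_point(n,c)[:2]: print(c,n,round(d['conf'],2),w(c,d['at']).round(3))
E
```

```text
[ 0.61518099 -0.08191654  0.0663255 ]
wrist square_mid 0.72 [ 0.673 -0.093  0.016]
wrist bay 0.6 [ 0.669 -0.096  0.003]
scene square_mid 0.54 [ 0.667 -0.094  0.007]
scene bay 0.6 [0.673 0.    0.002]
scene disc_mid 0.39 [0.449 0.004 0.   ]
scene disc_mid 0.2 [ 0.577 -0.382 -0.003]
```

Emit:
arm_command --xyz '[[-0.03,0.026,0],[-0.06,0.051,0],[-0.09,0.077,0],[-0.12,0.102,0],[-0.15,0.128,0],[-0.18,0.153,0],[-0.2,0.17,0],[-0.2208,0.188,0],[-0.2208,0.188,0],[-0.2208,0.188,0],[-0.2208,0.188,0],[-0.2208,0.188,-0.02],[-0.2208,0.188,-0.04],[-0.2208,0.188,-0.06],[-0.2208,0.188,-0.06],[-0.2208,0.188,-0.06]]' --rot '[[0,0,0],[0,0,0],[0,0,0],[0,0,0],[0,0,0],[0,0,0],[0,0,0],[0,0,0],[0,0,0],[0,0,0],[0,0,0],[0,0,0],[0,0,0],[0,0,0],[0,0,0],[0,0,0]]'

```text
time: 11.97
ee_pos: [0.3966, 0.1052, 0.007]
eef_rot: [0.995, -0.102, -0.001, -0.0]
ft_force: [0.7, 1.4, 0.0]
width: 0.0006
grip_force: 0.0
```

```bash
python3 - <<'E'
from h import *
for c in ['wrist','scene']:
    snap(c,c+'4.png')
    for n in ['disc_mid','oblong_mid']:
      for d in r.spot_point(n,c)[:2]: print(c,n,round(d['conf'],2),w(c,d['at']).round(3))
E
```

```text
wrist disc_mid 0.7 [ 0.447 -0.087  0.001]
wrist disc_mid 0.57 [0.443 0.096 0.014]
wrist oblong_mid 0.63 [0.447 0.008 0.014]
scene disc_mid 0.56 [0.441 0.098 0.007]
scene oblong_mid 0.74 [0.446 0.005 0.009]
```

View pics/wrist4.png

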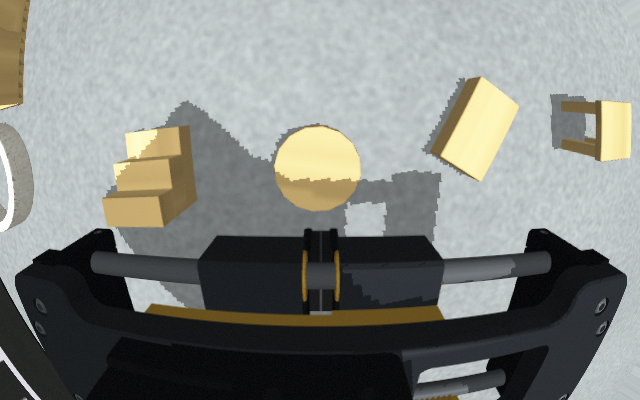

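Emit:
arm_command --xyz '[[0.0078,-0.0016,0],[0.0156,-0.0032,0],[0.0234,-0.0049,0],[0.0312,-0.0065,0],[0.039,-0.0081,0],[0.0468,-0.0097,0],[0.0546,-0.0113,0],[0.0624,-0.013,0],[0.0702,-0.0146,0],[0.078,-0.0162,0],[0.0858,-0.0178,0],[0.0936,-0.0194,0],[0.1014,-0.021,0],[0.1092,-0.0227,0],[0.117,-0.0243,0],[0.1248,-0.0259,0],[0.1326,-0.0275,0],[0.1404,-0.0291,0],[0.1482,-0.0308,0],[0.156,-0.0324,0]]' --rot '[[0,0,0],[0,0,0],[0,0,0],[0,0,0],[0,0,0],[0,0,0],[0,0,0],[0,0,0],[0,0,0],[0,0,0],[0,0,0],[0,0,0],[0,0,0],[0,0,0],[0,0,0],[0,0,0],[0,0,0],[0,0,0],[0,0,0],[0,0,0]]'

```text
time: 13.93
ee_pos: [0.5537, 0.073, 0.0076]
eef_rot: [0.995, -0.101, -0.0, 0.0]
ft_force: [0.5, -0.1, 0.4]
width: 0.0005
grip_force: 0.1
```

```bash
python3 - <<'E'
from h import *
for c in ['wrist','scene']:
    r.camera(c)
    for n in ['disc_mid']:
      for d in r.spot_point(n,c)[:2]: print(c,n,round(d['conf'],2),w(c,d['at']).round(3))
E
```

```text
wrist disc_mid 0.97 [0.586 0.064 0.014]
scene disc_mid 0.74 [0.585 0.068 0.009]
scene disc_mid 0.46 [ 0.647  0.39  -0.   ]
```

Emit:
arm_command --xyz '[[0.0078,-0.0016,0],[0.0156,-0.0032,0],[0.0234,-0.0049,0],[0.0312,-0.0065,0],[0.039,-0.0081,0],[0.0468,-0.0097,0],[0.0546,-0.0113,0],[0.0624,-0.013,0],[0.0702,-0.0146,0],[0.078,-0.0162,0],[0.0858,-0.0178,0],[0.0936,-0.0194,0],[0.1014,-0.021,0],[0.11,-0.0227,0],[0.11,-0.0227,0],[0.098,-0.02,0],[0.092,-0.019,0.03],[0.092,-0.019,0.06],[0.092,-0.019,0.06]]' --rot '[[0,0,0],[0,0,0],[0,0,0],[0,0,0],[0,0,0],[0,0,0],[0,0,0],[0,0,0],[0,0,0],[0,0,0],[0,0,0],[0,0,0],[0,0,0],[0,0,0],[0,0,0],[0,0,0],[0,0,0],[0,0,0],[0,0,0]]'

```text
time: 15.72
ee_pos: [0.6478, 0.0552, 0.0736]
eef_rot: [0.995, -0.101, 0.004, -0.001]
ft_force: [0.6, 0.5, 1.8]
width: 0.0005
grip_force: 0.0
```

```bash
python3 - <<'E'
from h import *
for c in ['wrist','scene']:
    r.camera(c)
    for n in ['disc_mid']:
      for d in r.spot_point(n,c)[:2]: print(c,n,round(d['conf'],2),w(c,d['at']).round(3))
E
```

```text
wrist disc_mid 0.61 [0.692 0.044 0.009]
wrist disc_mid 0.36 [ 0.705 -0.311 -0.002]
scene disc_mid 0.72 [ 0.645  0.391 -0.   ]
scene disc_mid 0.59 [0.693 0.046 0.008]
```

```bash
python3 - <<'E'
from h import *
print(np.round(r.read_state()['joint_positions'],2))
n=lambda t:np.array([np.cos(t),np.sin(t)])
p=np.array([.446,.0055]);t0=np.radians(51);t1=np.radians(-11.7);R=.06
st=p-.0365*n(t0);print('start',st, 'turn',t0-t1)
print([[*(np.round(k*n(t0),4))] for k in (.006,.012)])
for k in range(1,13):
    t=t0+(t1-t0)*k/12
    # centre is to the right of heading
    c=p+R*n(t0-np.pi/2); q=c+R*n(t+np.pi/2)
    f=q-.0245*n(t); print(np.round(f-st,4).tolist(),round(t-t0,3),q.round(4))
E
```

```text
[ 0.22  0.55 -0.51  1.54  0.29  1.12 -2.12]
start [ 0.42302981 -0.02286583] turn 1.0943214410004447
[[np.float64(0.0038), np.float64(0.0047)], [np.float64(0.0076), np.float64(0.0093)]]
[0.0095, 0.0149] -0.091 [0.4496 0.0096]
[0.012, 0.0203] -0.182 [0.4536 0.0133]
[0.0149, 0.0254] -0.274 [0.4579 0.0167]
[0.0183, 0.0302] -0.365 [0.4625 0.0196]
[0.0221, 0.0347] -0.456 [0.4674 0.0222]
[0.0263, 0.0389] -0.547 [0.4725 0.0242]
[0.0309, 0.0426] -0.638 [0.4777 0.0258]
[0.0358, 0.0459] -0.73 [0.483 0.027]
[0.041, 0.0488] -0.821 [0.4885 0.0276]
[0.0464, 0.0511] -0.912 [0.4939 0.0277]
[0.052, 0.053] -1.003 [0.4994 0.0274]
[0.0578, 0.0543] -1.094 [0.5048 0.0265]
```

Emit:
arm_command --xyz '[[-0.022,-0.0078,0],[-0.044,-0.0155,0],[-0.067,-0.023,0],[-0.089,-0.031,0],[-0.111,-0.039,0],[-0.133,-0.0465,0],[-0.155,-0.054,0],[-0.178,-0.062,0],[-0.2,-0.07,0],[-0.222,-0.0775,0],[-0.222,-0.0775,0],[-0.222,-0.0775,0],[-0.222,-0.0775,0],[-0.222,-0.0775,-0.02],[-0.222,-0.0775,-0.04],[-0.222,-0.0775,-0.06],[-0.222,-0.0775,-0.06],[-0.222,-0.0775,-0.06]]' --rot '[[0,0,0.11],[0,0,0.22],[0,0,0.33],[0,0,0.44],[0,0,0.55],[0,0,0.66],[0,0,0.77],[0,0,0.88],[0,0,0.99],[0,0,1.094],[0,0,1.094],[0,0,1.094],[0,0,1.094],[0,0,1.094],[0,0,1.094],[0,0,1.094],[0,0,1.094],[0,0,1.094]]'

```text
time: 17.42
ee_pos: [0.4228, -0.0223, 0.007]
eef_rot: [0.902, 0.431, -0.001, -0.001]
ft_force: [0.4, -0.1, -0.3]
width: 0.0004
grip_force: 0.0
```

```bash
python3 - <<'E'
from h import *
for c in ['wrist','scene']:
    snap(c,c+'5.png')
    for n in ['oblong_mid']:
      for d in r.spot_point(n,c)[:2]: print(c,n,round(d['conf'],2),w(c,d['at']).round(3))
E
```

```text
wrist oblong_mid 0.57 [0.444 0.004 0.013]
scene oblong_mid 0.61 [0.445 0.005 0.009]
scene oblong_mid 0.41 [ 0.46   0.186 -0.001]
```

View pics/wrist5.png

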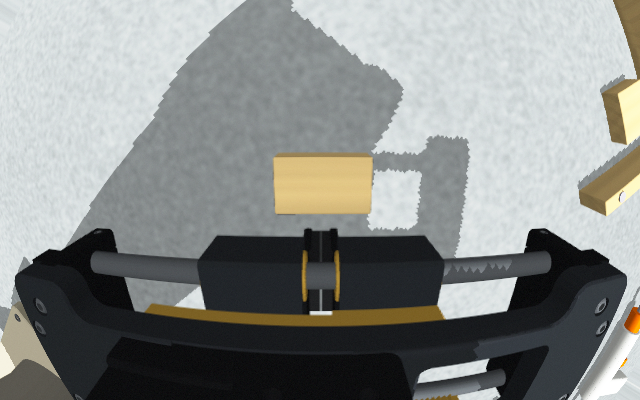

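Emit:
arm_command --xyz '[[0.0038,0.0047,0],[0.0076,0.0093,0],[0.0095,0.0149,0],[0.012,0.0203,0],[0.0149,0.0254,0],[0.0183,0.0302,0],[0.0221,0.0347,0],[0.0263,0.0389,0],[0.0309,0.0426,0],[0.0358,0.0459,0],[0.041,0.0488,0],[0.0464,0.0511,0],[0.052,0.053,0],[0.0578,0.0543,0],[0.0651,0.0524,0],[0.0651,0.0524,0]]' --rot '[[0,0,0],[0,0,0],[0,0,-0.091],[0,0,-0.182],[0,0,-0.274],[0,0,-0.365],[0,0,-0.456],[0,0,-0.547],[0,0,-0.638],[0,0,-0.73],[0,0,-0.821],[0,0,-0.912],[0,0,-1.003],[0,0,-1.094],[0,0,-1.094],[0,0,-1.094]]'

```text
time: 18.95
ee_pos: [0.4898, 0.0293, 0.008]
eef_rot: [0.995, -0.1, 0.001, -0.0]
ft_force: [-0.2, 0.2, 0.6]
width: 0.0006
grip_force: 0.0
```

```bash
python3 - <<'E'
from h import *
for c in ['wrist','scene']:
    snap(c,c+'6.png')
    for n in ['oblong_mid']:
      for d in r.spot_point(n,c)[:2]: print(c,n,round(d['conf'],2),w(c,d['at']).round(3))
E
```

```text
wrist oblong_mid 0.97 [0.508 0.024 0.01 ]
scene oblong_mid 0.45 [0.516 0.024 0.006]
```

View pics/wrist6.png

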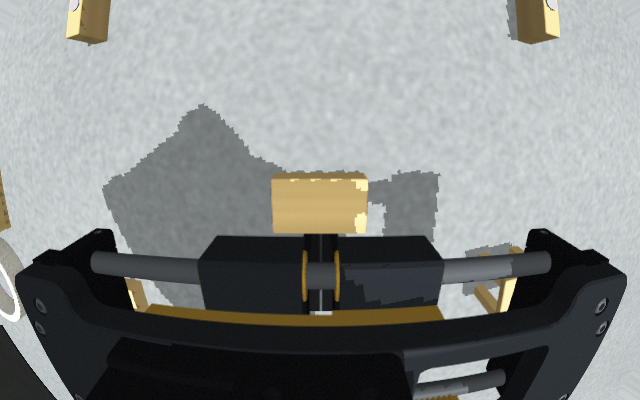

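Emit:
arm_command --xyz '[[0.0082,-0.0021,0],[0.0164,-0.0042,0],[0.0246,-0.0063,0],[0.0328,-0.0084,0],[0.041,-0.0105,0],[0.0492,-0.0126,0],[0.0574,-0.0147,0],[0.0656,-0.0168,0],[0.0738,-0.0189,0],[0.082,-0.021,0],[0.0902,-0.0231,0],[0.0984,-0.0252,0],[0.1066,-0.0273,0],[0.1148,-0.0294,0],[0.123,-0.0315,0],[0.1312,-0.0336,0],[0.1394,-0.0357,0],[0.1476,-0.0378,0],[0.1558,-0.0399,0],[0.164,-0.042,0]]' --rot '[[0,0,0],[0,0,0],[0,0,0],[0,0,0],[0,0,0],[0,0,0],[0,0,0],[0,0,0],[0,0,0],[0,0,0],[0,0,0],[0,0,0],[0,0,0],[0,0,0],[0,0,0],[0,0,0],[0,0,0],[0,0,0],[0,0,0],[0,0,0]]'

```text
time: 20.82
ee_pos: [0.6529, -0.0131, 0.0075]
eef_rot: [0.995, -0.101, -0.0, 0.0]
ft_force: [-0.0, 1.1, 0.6]
width: 0.0006
grip_force: 0.1
```

Emit:
arm_command --xyz '[[0.005,-0.001,0],[0.005,-0.001,0],[-0.008,0.002,0],[-0.02,0.004,0],[-0.02,0.004,0.03],[-0.02,0.004,0.06],[-0.05,0.01,0.09],[-0.08,0.016,0.12],[-0.12,0.024,0.15],[-0.15,0.03,0.15],[-0.18,0.036,0.15],[-0.2,0.04,0.15],[-0.2,0.04,0.15],[-0.2,0.04,0.15]]' --rot '[[0,0,0],[0,0,0],[0,0,0],[0,0,0],[0,0,0],[0,0,0],[0,0,0],[0,0,0],[0,0,0],[0,0,0],[0,0,0],[0,0,0],[0,0,0],[0,0,0]]'

```text
time: 21.98
ee_pos: [0.4516, 0.027, 0.1581]
eef_rot: [0.995, -0.101, 0.001, 0.001]
ft_force: [0.7, 0.1, -0.5]
width: 0.0004
grip_force: 0.0
```

```bash
python3 - <<'E'
from h import *
for c in ['wrist','scene']:
    snap(c,c+'7.png')
    for n in ['square_mid','oblong_mid','disc_mid','bay','stair','stool']:
      for d in r.spot_point(n,c)[:2]: print(c,n,round(d['conf'],2),w(c,d['at']).round(3))
E
```

```text
wrist stair 0.9 [0.464 0.185 0.004]
wrist stair 0.56 [ 0.442 -0.087  0.   ]
wrist stool 0.56 [ 0.439 -0.088  0.001]
scene square_mid 0.81 [ 0.663 -0.091  0.003]
scene oblong_mid 0.5 [ 0.682 -0.018  0.008]
scene disc_mid 0.66 [0.693 0.045 0.009]
scene bay 0.81 [ 0.671 -0.003  0.001]
scene stair 0.62 [ 0.463  0.185 -0.   ]
scene stair 0.51 [ 0.667 -0.095  0.001]
scene stool 0.5 [ 0.437 -0.09  -0.002]
```

View pics/scene7.png

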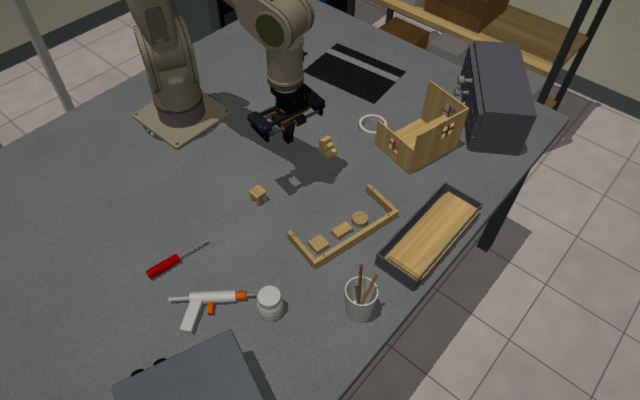

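All three offcuts are flat in the bay, at pixels (319,243), (342,230) and (360,217). Their middles are about 65–70 mm behind the open front. The bystanders have not moved.

```bash
python3 -c "
from bench import r
print(r.close_job())"
```

```text
the job is handed in; nothing more can be done
None
```

The square, oblong and round offcuts all lie flat in the bay, their middles about 65–70 mm behind its open front; the bystanders show no movement in the final pictures, and the job was handed in at about 22 s (no verdict was returned).

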